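# Strike the microscope's arc lamp behind a closed shutter

### The arm

A 6-joint arm with a two-finger parallel gripper is mounted at the origin on the work surface. World frame = base frame: x ahead of the robot, y to its left, z up, the work surface at z = 0. Lengths are in m, angles in rad, forces in N, time in s.
With the tool pointing down it reaches from about 0.25 to 0.775 m from the base axis. Payload 4 kg.
Tool frame: the origin (TCP) lies midway between the tips of the shut fingers; the grasp point (between the pads) lies 19 mm behind it; z points along the fingers, y is the direction in which the jaws open and shut (so a half turn about z gives the same grasp; the last joint's range is limited). The gripper opens to 94 mm and grips with 3 to 60 N. Pads are 16 mm wide; open, the fingers measure 119 mm over their backs; the gripper's body (75 mm by 177 mm) begins 78 mm behind the grasp point.
Start: joints at [-1.394, 0.087, 1.371, -0, 1.684, -0.103], TCP at [0.152, -0.529, 0.206] pointing down, gripper open.
Joint ranges: [-3.1, 3.1], [-0.76, 2.03], [0.27, 2.55], [-1.08, 4.22], [0.17, 2.65], [-2.57, 2.57]. Speed limits (rad/s): [2.79, 2.79, 3.14, 3.14, 3.14, 3.14].

### API

Orientations are given as [roll, pitch, yaw] about the fixed x, y, z axes, in that order (R = Rz(yaw) Ry(pitch) Rx(roll)).
In Python, from bench import robot gives the robot as it stands.
- The arm moves only by the tool drive_tool, never from a script. Its argument "series" is a list that holds one entry, the list of rows, each a list of 7 numbers: the turn, a rotation vector about the tool's x, y, z in rad, then the shift along the tool's x, y, z in cm, then the opening in per cent of the stroke, from 0 (shut) to 100 (fully open). In form: [[[rx, ry, rz, tx, ty, tz, fingers], ...]]. A call has 1 to 20 rows; each row is the pose to reach, as a shift and turn from the pose measured when the call began, along the tool's axes at that moment; what a row does not reach only later rows make up. A row lasts 1/10 s, in which the tool goes at most 50 mm and 8.59 degrees, less where a joint would pass 70% of its speed; a pose out of reach is approached as far as the arm can. A call with a gripper value outside its range is refused whole. The fingers move at their own pace and stop on an object; the grip force is fixed at half the most. Time passes only in rows, so rows that repeat a pose let the fingers close. It gives the time, the measured TCP pose, the force and the opening at its end, in the units of the state.
- robot.get_obs(): the state, without advancing time (a new reading comes with each control period).
- robot.snapshot(name): name is "side" or "top"; returns a dict with "img" (384x512x3 uint8, blue, green, red), "depth" (384x512 float32, m along the optical axis (not along the pixel's ray), 0 where there is no reading), "vertical_fov" (degrees; the focal length in pixels is half the picture's height over the tangent of half this angle, whatever the lens; pixels are square), "cx", "cy" (the principal point, pixels), "dist_coeffs" ([k1, k2, p1, p2, k3] as OpenCV has them; the pictures are not rectified), "rvec" (rotation vector, rad) and "tvec" (3), from world to camera coordinates, as OpenCV has them. Camera axes: x right, y down, z forward; pixel columns grow to the right and rows downward; lengths in m; the calibration is good to about 2 mm. A picture is of the moment at which its call begins.
- robot.close_job(): hands the job in, once; it reports no verdict.
The state is a dict: "time": time; "joint_positions": joint angles; "qvel": joint speeds; "joint_torque": joint torques, N m; "tool_pos": TCP position; "ee_rot": TCP orientation; "wrist_force": force on the tool from outside, world axes, zero at the start; "wrist_torque": the same for the moment, N m; "width": finger opening in m.
Only numpy, scipy, OpenCV 4.12 (cv2) and the standard library are available. Lean on these libraries where they do the work, as an engineer would, in place of code of your own. Each camera call takes 0.05 s, during which the arm holds its last target.

### The job

Start the arc lamp: first push the lamp house's shutter slide fully in so that the beam is blocked, then twist the spring-return bar knob on the supply clockwise to its stop, hold it there for a good second and let it spring all the way back. Only then pull the shutter fully out again. Never turn the bar knob while the shutter is not closed, and leave the round dial and the other things on the bench as they are.

Things in the scene. Friction and masses are not known exactly. Their poses are not given: they have to be found in the camera images.
- supply: Lamp supply: fixed grey metal case with a black top panel, 170 (x) x 230 (y) x 95 mm high; origin at the centre of its underside, z up. On the panel (96 mm above the bench) stand the bar knob at x -15, y +58 mm and the round dial at x -15, y -62 mm. It is turned up to 0.3 rad and may stand left or right of the lamp house.
- start_grip (a point): Point on the turning axis of the start knob, 122 mm above the bench. The knob is a plain grey upright bar 46 mm long (its own x axis), 12 mm thick (its y axis) and 34 mm high, from 102 to 136 mm above the bench, on a flat metal disc 48 mm across whose top is 102 mm above the bench. The frame turns with the knob, z up; at rest its x axis is parallel to the supply's x axis.
- start_knob (a joint): Turn of the start knob, rad: 0 at rest, growing clockwise seen from above, hard stop at 1.2. A spring pulls it back to 0 (about 0.02 N m at rest, 0.13 N m at the stop) within half a second of being let go.
- dial_mark (a point): White mark on the rim of the round brightness dial (34 mm across, 18 mm high, top 115 mm above the bench), 16 mm from the dial's axis. The dial turns easily, has no spring, and is to stay as it is.
- lamphouse: Fixed lamp house on a 300 x 120 mm base plate; z up, origin on the bench. In its frame the plate and everything but the shutter's stud end lie between y -120 and y 0 mm: white finned housing x 50 to 200 mm, 155 mm high; dark shutter collar x -18 to 18, y -105 to -15 mm, 130 mm high; beam tube (axis at y -60 mm, 85 mm above the bench) pointing to -x down to x -74 mm. Turned up to 0.3 rad.
- stud (a point): Point on the axis of the shutter's stud, 135 mm above the bench: an upright round metal stud 16 mm across and 40 mm high (110 to 150 mm above the bench) on a 20 x 22 x 20 mm block at the outer end of a steel blade that slides through the collar. In the lamp house's frame it lies at x 0, y = +85 mm minus the joint value. The point's axes are parallel to the lamp house's; pushing in is along -y.
- shutter (a joint): Travel of the shutter slide, m: 0 = pulled fully out (open), 0.050 = pushed fully in (closed), with a hard stop at either end. It slides with about 2 N of friction and stays where it is left. It starts 0 to 15 mm in.
- oil_bottle: Small amber dropper bottle, 28 mm across, 65 mm high, upright; origin at its foot. Bystander.
- lens_can: Clear round lens can with a black cap, 41 mm across, 70 mm high, upright; origin at its foot. Bystander.
- slide_box: Narrow flat slide box with a white lid, 88 x 36 x 25 mm; origin at the centre of its underside. Bystander.

How it is judged:
By the outcome, as a careful person would: the job done as asked, in the order asked, and still so for the second after the job is handed in, with the robot touching nothing.
It also fails if it takes over 72 s, if anything falls off the work surface, if the arm or the gripper's body presses on something with over 40 N, if the wrist force passes 120 N, or if a joint passes its speed limit or range.

## Working session

There is one attempt and no reset: what is moved stays moved. The work goes in short steps, Python scripts to look and compute and a tool call to move; the robot and the scene stay as the last step left them, time stands still between calls to the robot, and variables do not carry over. Pictures are saved under pics/ and viewed, and the job is handed in when it is done.

Besides the shell and the picture viewer there is one more tool, called after "Request:" as name(argument=value, ...) on one line, values as JSON. drive_tool: Moves the arm, as the interface text tells. Its arguments: {"type":"object","properties":{"series":{"type":"array","items":{"type":"array","items":{"type":"array","items":{"type":"number"}}}}},"required":["series"]}

```bash
mkdir -p pics; cat > h.py <<'E'
import numpy as np, cv2
from bench import robot
def snap(n,f):
    s=robot.snapshot(n); cv2.imwrite('pics/'+f+'.png',s['img']); np.savez('pics/'+f+'.npz',**s); return s
def cloud(s):
    H,W=s['depth'].shape; f=H/2/np.tan(np.radians(s['vertical_fov'])/2)
    K=np.array([[f,0,s['cx']],[0,f,s['cy']],[0,0,1.]])
    u,v=np.meshgrid(np.arange(W),np.arange(H))
    p=cv2.undistortPoints(np.stack([u,v],-1).reshape(-1,1,2).astype(float),K,np.array(s['dist_coeffs'],float)).reshape(H,W,2)
    d=s['depth']; c=np.dstack([p*d[...,None],d])
    R=cv2.Rodrigues(np.array(s['rvec'],float))[0]
    w=(c-np.array(s['tvec']).reshape(3))@R
    w[d==0]=np.nan
    return w
E
python3 - <<'E'
from h import *
for n in('side','top'):
    s=snap(n,n+'0'); print({k:v for k,v in s.items() if k not in('img','depth')})
print(robot.get_obs())
E
```

```text
{'vertical_fov': 44.274244293562944, 'cx': 254.91823161396002, 'cy': 192.45656970265532, 'dist_coeffs': array([-0.0884438,  0.       ,  0.       ,  0.       ,  0.       ]), 'rvec': array([ 0.56295146, -2.55435178,  1.36428262]), 'tvec': array([0.50873607, 0.21900782, 1.06062358])}
{'vertical_fov': 43.63950871525207, 'cx': 254.11850153987265, 'cy': 201.90556847630177, 'dist_coeffs': array([-0.02047145,  0.        ,  0.        ,  0.        ,  0.        ]), 'rvec': array([ 2.13161099, -2.17368975,  0.13754064]), 'tvec': array([0.0252319 , 0.59496174, 1.06596427])}
{'time': 0.1, 'joint_positions': array([-1.39412670e+00,  8.78716404e-02,  1.37205640e+00, -4.82252651e-05,
        1.68361681e+00, -1.03123919e-01]), 'qvel': array([-0.00025984, -0.00244069, -0.00486277,  0.00163453, -0.00075451,
       -0.00092641]), 'joint_torque': array([ 1.82692365e-03, -3.41252768e+01, -3.03301120e+01,  7.20397267e-02,
        3.04467638e-02, -1.01123542e-04]), 'tool_pos': array([ 0.15176712, -0.52813951,  0.2044501 ]), 'ee_rot': array([-3.13964590e+00, -1.53286216e-04,  2.79788011e-01]), 'wrist_force': array([-0.46465936,  0.93901269,  0.45649266]), 'wrist_torque': array([0.00275491, 0.05876951, 0.00913488]), 'width': 0.0940501959112949}
```

View pics/top0.png

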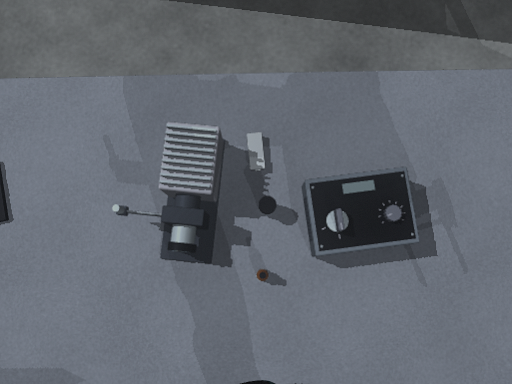

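View pics/side0.png

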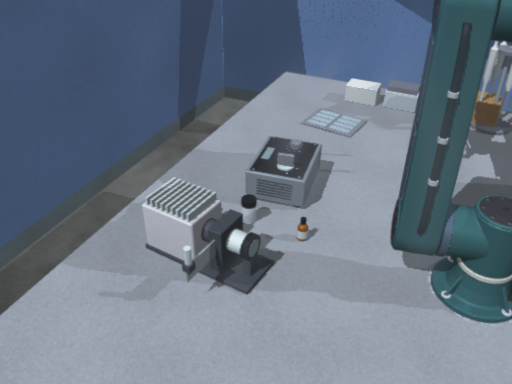

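The top view shows the lamp house on the left, with the stud at about (120,209) and the collar at (185,217). The supply is on the right, with the bar knob at (338,221) and the dial at (394,212). Next I'll measure these.

```bash
python3 - <<'E'
from h import *
T=dict(np.load('pics/top0.npz')); w=cloud(T)
np.set_printoptions(precision=4,suppress=True)
def reg(r0,r1,c0,c1,z0,z1):
    q=w[r0:r1,c0:c1].reshape(-1,3); return q[(q[:,2]>z0)&(q[:,2]<z1)]
print('bench z',np.nanmedian(w[300:340,100:200,2]))
st=reg(195,225,105,135,.12,.17); print('stud',len(st),st.mean(0),st.min(0),st.max(0))
st=st[st[:,2]>.143];print(len(st),st.mean(0),np.ptp(st,axis=0))
def rect(q,n):
    r=cv2.minAreaRect((q[:,:2]*1000).astype(np.float32)); print(n,len(q),r,q[:,2].mean())
rect(reg(155,265,295,425,.085,.105),'supply')
rect(reg(195,250,320,360,.125,.15),'bar')
rect(reg(195,235,378,410,.107,.125),'dial')
rect(reg(195,240,155,215,.12,.14),'collar')
rect(reg(110,200,150,230,.14,.17),'housing')
for n,a in dict(box=(130,175,240,270,.015,.035),can=(190,220,252,282,.05,.08),bottle=(262,288,250,275,.03,.08)).items():
    q=reg(*a); print(n,len(q),q.mean(0),np.ptp(q,axis=0))
# blade
for c in range(125,165,6): 
    q=reg(200,225,c,c+6,.08,.14); print(c,len(q),q.mean(0) if len(q) else '')
# zoom crops
i=T['img']
cv2.imwrite('pics/z0.png',np.hstack([cv2.resize(i[180:260,300:400],(400,320)),cv2.resize(i[170:250,100:200],(400,320))]))
# side camera knob/stud
S=dict(np.load('pics/side0.npz')); w=cloud(S)
rect(reg(140,175,270,305,.125,.145),'bar side'); 
q=reg(235,270,178,200,.115,.16);print('stud side',len(q),q.mean(0),q.min(0),q.max(0))
E
```

```text
bench z -0.0011317915231717937
stud 74 [0.5746 0.2991 0.143 ] [0.5674 0.2932 0.12  ] [0.5825 0.3086 0.1536]
51 [0.5752 0.3006 0.1484] [0.015  0.0154 0.0102]
supply 7617 ((565.8400268554688, -220.97488403320312), (170.4617919921875, 229.13766479492188), 6.490871429443359) 0.0949042428886269
bar 142 ((544.2945556640625, -165.63766479492188), (45.37969970703125, 12.790587425231934), 5.896567344665527) 0.1346704073770699
dial 215 ((557.2565307617188, -282.8634338378906), (34.64445114135742, 34.939796447753906), 69.94337463378906) 0.11321649755871713
collar 730 ((559.1080932617188, 165.33042907714844), (90.37391662597656, 36.34059524536133), 82.77775573730469) 0.12868637251284595
housing 1717 ((683.0616455078125, 150.156005859375), (106.41572570800781, 125.6207046508789), 83.12460327148438) 0.151536751012756
box 562 [0.7202 0.0072 0.0239] [0.0922 0.0412 0.0144]
can 268 [ 0.586  -0.0161  0.0686] [0.0406 0.0384 0.0215]
bottle 119 [ 0.4304 -0.0018  0.0469] [0.0272 0.0252 0.0382]
125 42 [0.5737 0.29   0.1031]
131 16 [0.5719 0.2759 0.1032]
137 18 [0.5702 0.2632 0.0994]
143 16 [0.5685 0.2494 0.1026]
149 18 [0.5673 0.2367 0.1008]
155 16 [0.5652 0.2232 0.1003]
161 92 [0.5618 0.2047 0.1272]
bar side 88 ((543.2770385742188, -161.57627868652344), (45.99639129638672, 17.24357795715332), 9.525741577148438) 0.1321111253753686
stud side 127 [0.5701 0.3063 0.1356] [0.5645 0.297  0.1156] [0.5796 0.3121 0.1508]
```

View pics/z0.png

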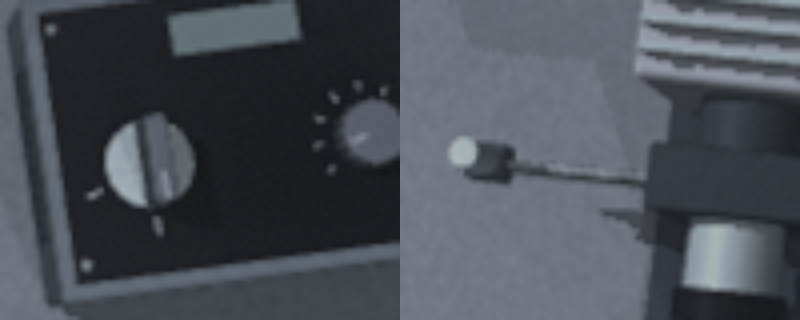

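```bash
cat >> h.py <<'E'
from scipy.spatial.transform import Rotation as Ro
def goal(p,psi):
    o=robot.get_obs(); R=Ro.from_euler('xyz',o['ee_rot']); G=Ro.from_euler('xyz',[np.pi,0,psi])
    rv=(R.inv()*G).as_rotvec(); t=R.inv().apply(np.array(p)-o['tool_pos'])*100
    print('row',np.round(rv,3),np.round(t,2),'t',round(o['time'],2),'F',np.round(o['wrist_force'],1),'q',np.round(o['joint_positions'],2))
E
python3 -c "
from h import *
goal([.575,.301,.25],1.445)"
```

```text
row [-2.000e-03 -1.000e-03 -1.165e+00] [ 63.58 -68.01  -4.41] t 0.1 F [-0.5  0.9  0.5] q [-1.39  0.09  1.37 -0.    1.68 -0.1 ]
```

Request:
drive_tool(series=[[[0,0,0,0,0,-4.5,100],[0,0,-0.1,4,-4,-4.5,100],[0,0,-0.2,8,-8,-4.5,100],[0,0,-0.3,12,-12,-4.5,100],[0,0,-0.4,16,-16,-4.5,100],[0,0,-0.5,20,-20.5,-4.5,100],[0,0,-0.6,24,-25,-4.5,60],[0,0,-0.7,28,-29.5,-4.5,60],[0,0,-0.8,32,-34,-4.5,60],[0,0,-0.9,36,-38,-4.5,60],[0,0,-1.0,40,-42,-4.5,60],[0,0,-1.1,44,-46.5,-4.5,60],[0,0,-1.165,48,-51,-4.5,60],[0,0,-1.165,52,-55.5,-4.5,60],[0,0,-1.165,56,-60,-4.5,60],[0,0,-1.165,60,-64,-4.5,60],[0,0,-1.165,62,-66.5,-4.5,60],[0,0,-1.165,63.6,-68,-4.5,60],[0,0,-1.165,63.6,-68,-4.5,60],[0,0,-1.165,63.6,-68,-4.5,60]]])

```text
time: 2.1
tool_pos: [0.5756, 0.3041, 0.249]
ee_rot: [-3.139, -0.001, 1.447]
wrist_force: [0.3, -0.0, 0.3]
width: 0.056
```

```bash
python3 -c "
from h import *
goal([.575,.301,.117],1.445); print(robot.get_obs()['width'])
snap('side','side1')
o=robot.get_obs();goal([.575,.301,.117],1.445)"
```

```text
row [-0.003 -0.001  0.002] [-0.33  0.02 13.2 ] t 2.1 F [ 0.3 -0.   0.3] q [0.4  0.32 1.02 0.   1.81 0.52]
0.056047086562990525
row [-0.004 -0.003  0.005] [-0.68 -0.02 13.03] t 2.15 F [-1.2  0.7 -0.8] q [0.4  0.32 1.01 0.   1.81 0.52]
```

View pics/side1.png

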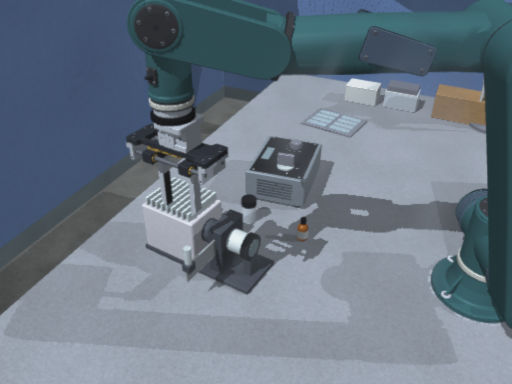

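Request:
drive_tool(series=[[[0,0,0,-0.5,0,3,60],[0,0,0,-0.5,0,6,60],[0,0,0,-0.5,0,8,60],[0,0,0,-0.5,0,8,60],[0,0,0,-0.5,0,8,60],[0,0,0,-0.5,0,8,60]]])

```text
time: 2.75
tool_pos: [0.5764, 0.3028, 0.1693]
ee_rot: [-3.141, -0.005, 1.45]
wrist_force: [-0.5, 0.1, 1.3]
width: 0.0564
```

```bash
python3 -c "
from h import *
goal([.575,.301,.117],1.445)"
```

```text
row [-0.001 -0.005  0.005] [-0.22 -0.11  5.23] t 2.75 F [-0.5  0.1  1.3] q [0.39 0.32 1.17 0.   1.65 0.52]
```

Request:
drive_tool(series=[[[0,0,0,-0.2,-0.1,2,60],[0,0,0,-0.2,-0.1,4,60],[0,0,0,-0.2,-0.1,5.2,60],[0,0,0,-0.2,-0.1,5.2,60],[0,0,0,-0.2,-0.1,5.2,60],[0,0,0,-0.2,-0.1,5.2,0],[0,0,0,-0.2,-0.1,5.2,0],[0,0,0,-0.2,-0.1,5.2,0],[0,0,0,-0.2,-0.1,5.2,0],[0,0,0,-0.2,-0.1,5.2,0],[0,0,0,-0.2,-0.1,5.2,0]]])

```text
time: 3.85
tool_pos: [0.5738, 0.3014, 0.1174]
ee_rot: [-3.138, -0.005, 1.45]
wrist_force: [-4.3, -0.3, 2.1]
width: 0.0151
```

```bash
python3 -c "
from h import *
snap('side','side2');goal([.575,.301,.117],1.445)
s=robot.get_obs();print(s['width'])
p=np.load('pics/side2.npz')['img'];cv2.imwrite('pics/side2z.png',cv2.resize(p[130:300,100:300],None,fx=3,fy=3))"
```

```text
row [-0.004 -0.005  0.005] [-0.02  0.13  0.04] t 3.9 F [-5.3  0.4  3.5] q [0.39 0.34 1.25 0.01 1.56 0.51]
0.015410687098715563
```

View pics/side2z.png

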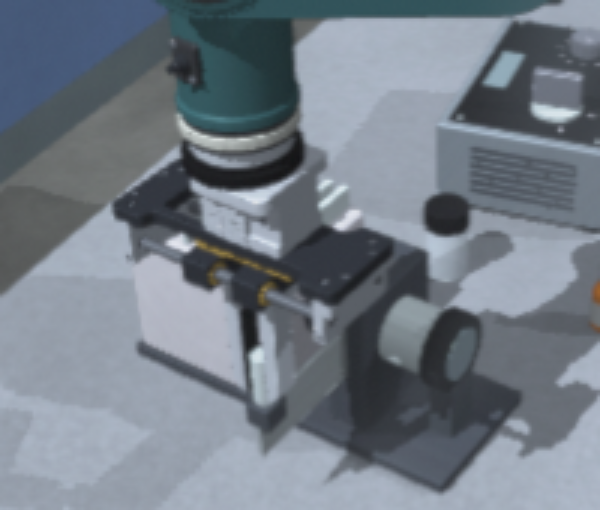

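The stud is gripped (width 15 mm). Now I'll push it in along tool -x.

Request:
drive_tool(series=[[[0,0,0,-0.6,0.1,0,0],[0,0,0,-1.2,0.1,0,0],[0,0,0,-1.8,0.1,0,0],[0,0,0,-2.4,0.1,0,0],[0,0,0,-3.0,0.1,0,0],[0,0,0,-3.4,0.1,0,0],[0,0,0,-3.7,0.1,0,0],[0,0,0,-3.7,0.1,0,0],[0,0,0,-3.7,0.1,0,0]]])

```text
time: 4.8
tool_pos: [0.5693, 0.2644, 0.1174]
ee_rot: [-3.136, -0.005, 1.45]
wrist_force: [-5.1, 1.2, 3.1]
width: 0.0155
```

Request:
drive_tool(series=[[[0,0,0,-0.2,0,0,0],[0,0,0,-0.4,0,0,0],[0,0,0,-0.6,0,0,0],[0,0,0,-0.8,0,0,0],[0,0,0,-0.8,0,0,0],[0,0,0,-0.8,0,0,0]]])

```text
time: 5.4
tool_pos: [0.5687, 0.26, 0.1174]
ee_rot: [-3.137, -0.012, 1.452]
wrist_force: [-0.4, 10.2, -1.5]
width: 0.0156
```

The slide stops at the predicted closed position (0.571, 0.260) with 10 N of resistance. I'll release it and lift.

Request:
drive_tool(series=[[[0,0,0,0,0,0,60],[0,0,0,0,0,0,60],[0,0,0,0,0,0,60],[0,0,0,0,0,0,60],[0,0,0,0,0,0,60],[0,0,0,0,0,-4,60],[0,0,0,0,0,-8,60],[0,0,0,0,0,-12,60],[0,0,0,0,0,-13,60],[0,0,0,0,0,-13,60]]])

```text
time: 6.4
tool_pos: [0.5702, 0.2585, 0.25]
ee_rot: [3.142, -0.014, 1.452]
wrist_force: [0.0, -0.6, -0.0]
width: 0.0565
```

```bash
python3 -c "
from h import *
goal([.544,-.1655,.25],3.254)"
```

```text
row [ 0.013 -0.01  -1.802] [-42.4    2.43  -0.6 ] t 6.4 F [ 0.  -0.6 -0. ] q [0.33 0.25 1.1  0.01 1.79 0.45]
```

Request:
drive_tool(series=[[[0,0,-0.12,-2,0.2,-0.6,60],[0,0,-0.24,-5,0.4,-0.6,60],[0,0,-0.36,-8,0.5,-0.6,60],[0,0,-0.48,-11,0.7,-0.6,60],[0,0,-0.6,-14,0.9,-0.6,60],[0,0,-0.72,-17,1,-0.6,60],[0,0,-0.84,-20,1.2,-0.6,60],[0,0,-0.96,-23,1.4,-0.6,60],[0,0,-1.08,-26,1.6,-0.6,60],[0,0,-1.2,-29,1.8,-0.6,60],[0,0,-1.32,-32,2,-0.6,60],[0,0,-1.44,-35,2.1,-0.6,60],[0,0,-1.56,-38,2.3,-0.6,60],[0,0,-1.68,-40.5,2.4,-0.6,60],[0,0,-1.8,-42,2.4,-0.6,60],[0,0,-1.8,-42.4,2.4,-0.6,60],[0,0,-1.8,-42.4,2.4,-0.6,60],[0,0,-1.8,-42.4,2.4,-0.6,60]]])

```text
time: 8.2
tool_pos: [0.5434, -0.1645, 0.2489]
ee_rot: [3.127, 0.002, -3.032]
wrist_force: [-0.4, 0.4, 0.1]
width: 0.0561
```

```bash
python3 - <<'E'
from h import *
s=snap('top','top3');t=snap('side','side3')
w=cloud(s)
q=w[195:225,105:155].reshape(-1,3);q=q[q[:,2]>.143];print('stud',len(q),q.mean(0))
q=cloud(t)[140:175,270:305].reshape(-1,3);q=q[(q[:,2]>.125)&(q[:,2]<.145)];print('barside',len(q),len(q) and q.mean(0))
goal([.544,-.1655,.108],3.254)
cv2.imwrite('pics/m3.png',np.hstack([cv2.resize(t['img'][60:280,130:330],None,fx=2,fy=2),cv2.resize(s['img'][160:270,100:200],None,fx=4,fy=4)]))
E
```

```text
stud 51 [0.56973539 0.25920865 0.14878754]
barside 87 [ 0.54259926 -0.16061063  0.13200491]
row [ 0.014  0.003 -0.002] [ 0.02 -0.31 14.16] t 8.3 F [0.2 0.4 0.2] q [-0.4   0.13  1.24  0.01  1.78 -2.08]
```

View pics/m3.png

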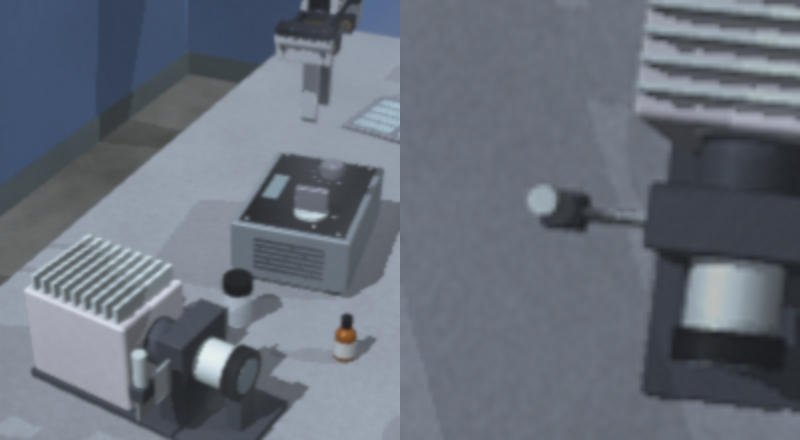

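The slide measures 50 mm in, so the shutter is closed and the bar is untouched. I'll lower onto the bar.

Request:
drive_tool(series=[[[0.014,0,0,0,-0.3,3,60],[0.014,0,0,0,-0.3,6,60],[0.014,0,0,0,-0.3,9,60],[0.014,0,0,0,-0.3,10,60],[0.014,0,0,0,-0.3,10,60],[0.014,0,0,0,-0.3,10,60]]])

```text
time: 8.9
tool_pos: [0.545, -0.1659, 0.1512]
ee_rot: [-3.141, 0.005, -3.031]
wrist_force: [0.4, 0.4, 1.4]
width: 0.0566
```

```bash
python3 -c "
from h import *
snap('side','side4')
goal([.544,-.1655,.109],3.254)
p=np.load('pics/side4.npz')['img'];cv2.imwrite('pics/side4z.png',cv2.resize(p[90:220,220:350],None,fx=4,fy=4))"
```

```text
row [-0.002  0.006 -0.002] [0.15 0.09 4.28] t 8.95 F [-0.1  0.3 -0.2] q [-0.4   0.14  1.42  0.    1.58 -2.08]
```

View pics/side4z.png

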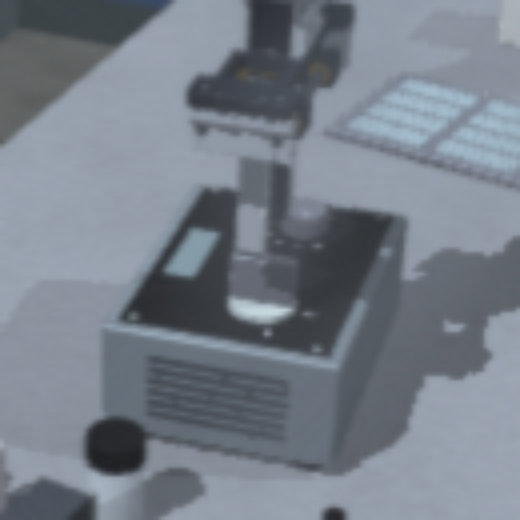

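Request:
drive_tool(series=[[[0,0.006,0,0.1,0.1,2,60],[0,0.006,0,0.1,0.1,3.5,60],[0,0.006,0,0.1,0.1,4.2,60],[0,0.006,0,0.1,0.1,4.2,60],[0,0.006,0,0.1,0.1,4.2,60],[0,0.006,0,0.1,0.1,4.2,0],[0,0.006,0,0.1,0.1,4.2,0],[0,0.006,0,0.1,0.1,4.2,0],[0,0.006,0,0.1,0.1,4.2,0],[0,0.006,0,0.1,0.1,4.2,0],[0,0.006,0,0.1,0.1,4.2,0]]])

```text
time: 10.05
tool_pos: [0.5444, -0.1644, 0.1099]
ee_rot: [3.141, 0.0, -3.031]
wrist_force: [-1.3, 7.8, 3.2]
width: 0.0122
```

```bash
python3 -c "
from h import *
goal([.544,-.1655,.109],3.254);o=robot.get_obs();print(o['wrist_torque'],o['ee_rot'],o['width'],o['tool_pos'])"
```

```text
row [ 0.001  0.    -0.002] [ 0.05 -0.1   0.09] t 10.05 F [-1.3  7.8  3.2] q [-0.39  0.17  1.47  0.    1.5  -2.07]
[1.37089649 0.07997055 0.00691524] [ 3.14090331e+00  2.65554324e-05 -3.03085939e+00] 0.012194248928273876 [ 0.54438723 -0.16440399  0.10988839]
```

Gripped, with width 12.2 mm. I'll turn clockwise, which is +rz because the tool points down.

Request:
drive_tool(series=[[[0,0,0.1,0,0.05,0,0],[0,0,0.2,0,0.05,0,0],[0,0,0.3,0,0.05,0,0],[0,0,0.4,0,0.05,0,0],[0,0,0.5,0,0.05,0,0],[0,0,0.6,0,0.05,0,0],[0,0,0.6,0,0.05,0,0]]])

```text
time: 10.75
tool_pos: [0.5443, -0.1648, 0.1099]
ee_rot: [-3.14, 0.0, 2.652]
wrist_force: [-0.4, -2.4, -0.7]
width: 0.0119
```

```bash
python3 -c "
from h import *
goal([.544,-.1644,.1099],3.254-1.2);o=robot.get_obs();print(o['wrist_torque'],o['ee_rot'],o['width'],o['tool_pos'])"
```

```text
row [-0.001  0.001  0.598] [ 0.04  0.02 -0.  ] t 10.75 F [-0.4 -2.4 -0.7] q [-0.39  0.17  1.47 -0.    1.5  -1.47]
[-0.54945881 -0.1712436   0.08735807] [-3.14045616e+00  3.40158529e-04  2.65236872e+00] 0.011883152889336302 [ 0.54426065 -0.16480687  0.10985632]
```

Request:
drive_tool(series=[[[0,0,0.1,0,0,0,0],[0,0,0.2,0,0,0,0],[0,0,0.3,0,0,0,0],[0,0,0.4,0,0,0,0],[0,0,0.5,0,0,0,0],[0,0,0.58,0,0,0,0],[0,0,0.62,0,0,0,0],[0,0,0.67,0,0,0,0],[0,0,0.67,0,0,0,0],[0,0,0.67,0,0,0,0]]])

```text
time: 11.75
tool_pos: [0.5438, -0.1653, 0.1099]
ee_rot: [-3.14, 0.002, 1.985]
wrist_force: [-1.9, -1.9, 0.2]
width: 0.012
```

```bash
python3 -c "
from h import *
goal([.544,-.1644,.1099],3.254-1.2);o=robot.get_obs();print(o['wrist_torque'],o['ee_rot'],o['width'],o['tool_pos'])"
```

```text
row [-0.002  0.002 -0.069] [ 0.08  0.05 -0.  ] t 11.75 F [-1.9 -1.9  0.2] q [-0.39  0.17  1.47 -0.    1.5  -0.81]
[-0.49894374  0.31111597  0.57113996] [-3.13967928e+00  1.56809177e-03  1.98510443e+00] 0.01203307195644122 [ 0.5438414  -0.16531061  0.10990019]
```

The wrist moment is 0.57 N·m, well above the spring's 0.13, so the knob is at its stop. I'll hold it there.

Request:
drive_tool(series=[[[0,0,0.01,0,0,0,0],[0,0,0.01,0,0,0,0],[0,0,0.01,0,0,0,0],[0,0,0.01,0,0,0,0],[0,0,0.01,0,0,0,0],[0,0,0.01,0,0,0,0],[0,0,0.01,0,0,0,0],[0,0,0.01,0,0,0,0],[0,0,0.01,0,0,0,0],[0,0,0.01,0,0,0,0],[0,0,0.01,0,0,0,0],[0,0,0.01,0,0,0,0],[0,0,0.01,0,0,0,0],[0,0,0.01,0,0,0,0]]])

```text
time: 13.15
tool_pos: [0.5438, -0.1653, 0.1099]
ee_rot: [-3.14, 0.002, 1.975]
wrist_force: [-1.3, -2.0, -0.6]
width: 0.0122
```

```bash
python3 -c "
from h import *
snap('side','side5')
goal([.544,-.1644,.1099],3.254-1.2);o=robot.get_obs();print(o['wrist_torque'],o['ee_rot'],o['width'],o['tool_pos'])
p=np.load('pics/side5.npz')['img'];cv2.imwrite('pics/side5z.png',cv2.resize(p[90:220,220:350],None,fx=4,fy=4))"
```

```text
row [-0.002  0.002 -0.079] [ 0.08  0.05 -0.  ] t 13.2 F [-1.2 -2.9  0.2] q [-0.39  0.17  1.47 -0.    1.5  -0.8 ]
[-0.36271777  0.13271237  0.63319347] [-3.13967369e+00  1.58767243e-03  1.97513116e+00] 0.012449768408917629 [ 0.54384413 -0.16531083  0.10989996]
```

View pics/side5z.png

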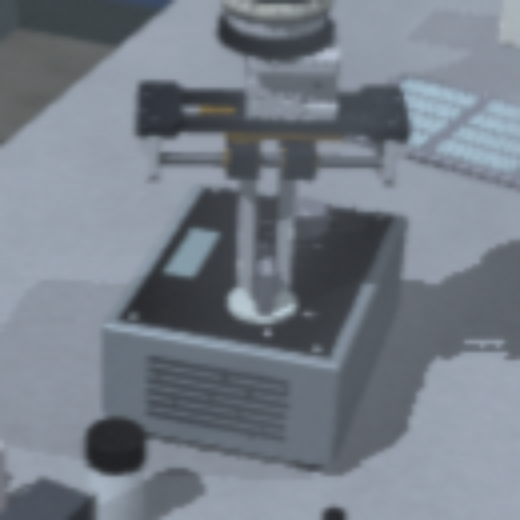

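The bar has turned with the jaws and been held for over 1.4 s. Releasing now.

Request:
drive_tool(series=[[[0,0,0,0,0,0,90],[0,0,0,0,0,0,90],[0,0,0,0,0,0,90],[0,0,0,0,0,0,90],[0,0,0,0,0,0,90],[0,0,0,0,0,0,90],[0,0,0,0,0,0,90],[0,0,0,0,0,0,90],[0,0,0,0,0,0,90],[0,0,0,0,0,0,90],[0,0,0,0,0,0,90],[0,0,0,0,0,-3,90],[0,0,0,0,0,-7,90],[0,0,0,0,0,-11,60],[0,0,0,0,0,-14,60],[0,0,0,0,0,-14,60],[0,0,0,0,0,-14,60]]])

```text
time: 14.9
tool_pos: [0.5442, -0.1651, 0.2503]
ee_rot: [-3.141, 0.003, 1.975]
wrist_force: [0.0, -0.5, -0.3]
width: 0.0573
```

```bash
python3 -c "
from h import *
t=snap('side','side6')
q=cloud(t)[140:175,270:305].reshape(-1,3);q=q[(q[:,2]>.125)&(q[:,2]<.145)];print('barside',len(q),q.mean(0), cv2.minAreaRect((q[:,:2]*1000).astype(np.float32)))
cv2.imwrite('pics/side6z.png',cv2.resize(t['img'][90:220,220:350],None,fx=4,fy=4))
goal([.570,.260,.25],1.445)"
```

```text
barside 87 [ 0.5432984  -0.16030027  0.13220854] ((543.2481689453125, -162.68942260742188), (45.18199920654297, 17.58314323425293), 6.471802234649658)
row [-0.003  0.001  0.53 ] [38.02 19.14 -0.21] t 14.95 F [ 0.3 -0.4  0.3] q [-0.39  0.13  1.24 -0.    1.77 -0.8 ]
```

View pics/side6z.png

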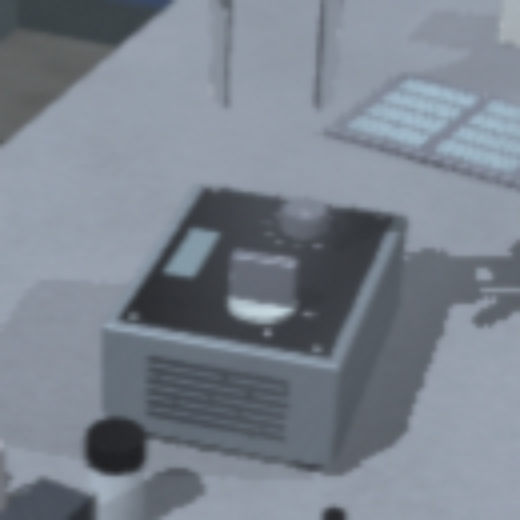

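The bar has sprung fully back to rest. I'll go back to the stud.

Request:
drive_tool(series=[[[0,0,0.05,3,1.5,-0.2,60],[0,0,0.1,7,3.5,-0.2,60],[0,0,0.15,11,5.5,-0.2,60],[0,0,0.2,15,7.5,-0.2,60],[0,0,0.25,19,9.5,-0.2,60],[0,0,0.3,23,11.5,-0.2,60],[0,0,0.35,27,13.5,-0.2,60],[0,0,0.4,31,15.5,-0.2,60],[0,0,0.45,34,17,-0.2,60],[0,0,0.5,36,18.1,-0.2,60],[0,0,0.53,37.5,18.9,-0.2,60],[0,0,0.53,38,19.1,-0.2,60],[0,0,0.53,38,19.1,-0.2,60],[0,0,0.53,38,19.1,-0.2,60],[0,0,0.53,38,19.1,-0.2,60]]])

```text
time: 16.45
tool_pos: [0.5698, 0.2585, 0.2497]
ee_rot: [-3.139, 0.002, 1.444]
wrist_force: [-0.1, 0.8, -0.2]
width: 0.0565
```

```bash
python3 -c "
from h import *
goal([.570,.260,.117],1.445)"
```

```text
row [-0.003  0.002 -0.001] [ 0.18  0.04 13.27] t 16.45 F [-0.1  0.8 -0.2] q [ 0.34  0.26  1.09 -0.    1.8   0.46]
```

Request:
drive_tool(series=[[[0,0,0,0.1,0,3,60],[0,0,0,0.1,0,6,60],[0,0,0,0.1,0,8,60],[0,0,0,0.1,0,10,60],[0,0,0,0.1,0,12,60],[0,0,0,0.1,0,13.2,60],[0,0,0,0.1,0,13.2,60],[0,0,0,0.1,0,13.2,60],[0,0,0,0.1,0,13.2,0],[0,0,0,0.1,0,13.2,0],[0,0,0,0.1,0,13.2,0],[0,0,0,0.1,0,13.2,0],[0,0,0,0.1,0,13.2,0],[0,0,0,0.1,0,13.2,0]]])

```text
time: 17.85
tool_pos: [0.5687, 0.2594, 0.1178]
ee_rot: [-3.137, 0.002, 1.444]
wrist_force: [-2.3, 1.6, 1.8]
width: 0.0155
```

Request:
drive_tool(series=[[[0,0,0,0.6,0,0,0],[0,0,0,1.2,0,0,0],[0,0,0,1.8,0,0,0],[0,0,0,2.4,0,0,0],[0,0,0,3.0,0,0,0],[0,0,0,3.6,0,0,0],[0,0,0,4.2,0,0,0],[0,0,0,4.6,0,0,0],[0,0,0,4.6,0,0,0],[0,0,0,4.6,0,0,0]]])

```text
time: 18.85
tool_pos: [0.5743, 0.3064, 0.1178]
ee_rot: [-3.137, 0.0, 1.445]
wrist_force: [-2.7, 2.1, 2.6]
width: 0.0155
```

Request:
drive_tool(series=[[[0,0,0,0.2,0,0,0],[0,0,0,0.4,0,0,0],[0,0,0,0.6,0,0,0],[0,0,0,0.8,0,0,0],[0,0,0,0.8,0,0,0],[0,0,0,0.8,0,0,0]]])

```text
time: 19.45
tool_pos: [0.5746, 0.3092, 0.1178]
ee_rot: [-3.135, 0.01, 1.442]
wrist_force: [-5.5, -11.8, 6.3]
width: 0.0156
```

The slide is at the outer stop, with 50 mm of travel and 12 N of resistance. I'll release, lift and back away.

Request:
drive_tool(series=[[[0,0,0,0,0,0,60],[0,0,0,0,0,0,60],[0,0,0,0,0,0,60],[0,0,0,0,0,0,60],[0,0,0,0,0,0,60],[0,0,0,0,0,-4,60],[0,0,0,0,0,-8,60],[0,0,0,0,0,-12,60],[0,0,0,0,0,-13,60],[0,0,0,-4,0,-13,60],[0,0,0,-8,0,-13,60],[0,0,0,-12,0,-13,60],[0,0,0,-16,0,-13,60],[0,0,0,-20,0,-13,60],[0,0,0,-24,0,-13,60],[0,0,0,-28,0,-13,60],[0,0,0,-30,0,-13,60],[0,0,0,-30,0,-13,60],[0,0,0,-30,0,-13,60]]])

```text
time: 21.35
tool_pos: [0.5371, 0.013, 0.2498]
ee_rot: [-3.133, 0.009, 1.442]
wrist_force: [0.2, 0.7, 0.5]
width: 0.0565
```

```bash
python3 - <<'E'
from h import *
s=snap('top','top7');t=snap('side','side7')
q=cloud(s)[190:225,95:155].reshape(-1,3);q=q[q[:,2]>.143];print('stud',len(q),q.mean(0))
d=q.mean(0)[:2]-[.5591,.1653];print('joint',.145-d@[.1257,.992])
cv2.imwrite('pics/m7.png',np.hstack([s['img'][:,:400],t['img'][:,100:450]]))
E
```

```text
stud 49 [0.57609896 0.30891176 0.14897695]
joint 0.00040036801993770244
```

View pics/m7.png

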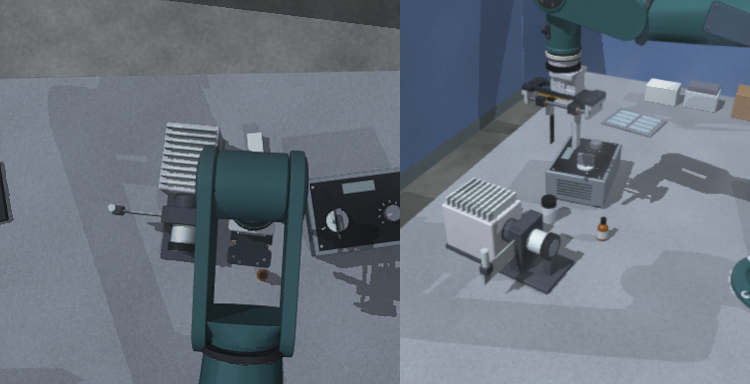

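The shutter now measures 0.4 mm from fully out. The stud is at top-view pixel (112,209), the bar knob is at rest, the bystanders are in place and the gripper is clear. Handing in.

```bash
python3 -c "
from h import *
print(robot.get_obs()['qvel'].round(3)); print(robot.close_job())"
```

```text
[ 0.009  0.002 -0.007 -0.003  0.002 -0.002]
the job is handed in; nothing more can be done
None
```

The arc lamp start was carried out in the order asked and handed in at about 21.5 s.

1. **Shutter closed:** I gripped the stud and pushed it in to its stop. The stop gave about 10 N of resistance, and the camera then put the slide at about 50 mm, fully in.
2. **Bar knob:** I gripped the bar and turned it clockwise to its stop. The wrist moment there was about 0.6 N·m against the spring's 0.13. The tool turned about 1.27 rad, a little past the 1.2 rad stop, so either the pads slipped slightly or the fingers gave. I held it for at least 1.4 s and let go. A picture showed the bar back at rest, at 6.5° against 5.9–6.5° measured before. I saw this before touching the shutter again.
3. **Shutter opened:** I pulled the slide out to its stop, 50 mm of travel with about 12 N of resistance. The last picture put it 0.4 mm from fully out, within the measuring error.

The final pictures showed nothing disturbed and the gripper clear of everything. I judged the dial and the other bench items by eye and did not re-measure them. The arm partly hid the slide box and the lens can in the top view. No check failed.

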